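# Lay out the candle display in a stoneware shop

### The job

First fold the display stand's white backboard up and lean it back to 30 degrees past upright; then stand every green marble candle upright on the stand's black deck and put every tealight refill into the marble box. Only when all of them are in place, gently lower the box's lid until it is fully shut. Also set the lamp's dimmer lever to the green three-quarter mark, and leave the other pieces on the counter where they are.

Things in the scene. Friction and masses are not known exactly. Their poses are not given: they have to be found in the camera images.
- display: Display stand, fixed: black stone deck 140 mm deep (its x), 220 mm wide (its y), 12 mm high. Origin: centre of the underside. +x points to the rear, away from the robot. The backboard's hinge axis runs along y through (+70, 0, +14 mm); at angle q its inner face lies from there along (-cos q, 0, sin q), its thickness on the outer side. Place and yaw (about 10 degrees) vary.
- backboard (a joint): Angle (rad) of the white backboard, a stiff panel 130 mm from hinge to free edge, 180 mm wide, 8 mm thick, pink band at the free edge. 0: folded flat forward over the deck; 1.571: upright; 2.094: 30 degrees back past upright, away from the robot; stop at 2.5. Starts at 0.75 to 1.1. Friction hinge (0.3 N m): stays where left; 3 N at the free edge moves it; push it with closed fingers.
- backboard_edge (a point): Middle of the backboard's free edge, 130 mm from the hinge, mid-thickness. It moves with the board.
- stone_box: Fixed white marble box: 150 mm (its x) by 160 mm (its y), 60 mm high, walls and floor 8 mm, inside 134 x 144 mm. Origin: centre of the underside. +x points to the hinge side, away from the robot. The lid's hinge axis runs along y through (+75, 0, +60.5 mm); at angle q the lid's underside lies from there along (-cos q, 0, sin q). Place and yaw (about 10 degrees) vary.
- lid (a joint): Angle (rad) of the box's dark wooden lid, 150 mm from hinge to free edge, 160 mm wide (along the hinge), 8 mm thick, thickness on the outer side. 0: shut; 1.571: upright at the rear; starts at 1.55 to 1.85, open. Friction hinge (0.28 N m): it stays where it is left and takes about 2 to 4 N near the free edge, pushed from behind.
- lid_handle (a point): Grip point of the brass knob on the lid's outer face, on its centre line, 30 mm in from the free edge and 35 mm out from the face. It moves with the lid.
- dimmer (a joint): Angle (rad) of the lamp's dimmer lever: 0 is fully down (leaning 0.6 rad to the dimmer's -x, towards the robot), 0.6 upright, 1.2 full (leaning 0.6 rad to +x, away). Starts at 0 to 0.35. Three-quarters is 0.9, where the green band stands on the white curved scale at each side of the lever. Friction holds it where left; about 1 N at the ball moves it.
- dimmer_pivot (a point): Pivot of the dimmer lever, 22 mm above the table, in the fixed grey housing 70 x 50 x 25 mm; the lever swings in this frame's x-z plane. Yaw varies about 15 degrees. The curved scales, 23 to 33 mm to either side and 80 mm from the pivot, are drawn only and cannot be touched.
- dimmer_tip (a point): Centre of the lever's red ball, 26 mm in diameter, 80 mm from the pivot on a 10 mm steel rod.
- candle1: Green marble candle with a pale band and white wax top: a round block 50 mm in diameter, 30 mm high, about 160 g. Origin: centre of the underside, z up along its axis. Two or three of the three candles are present.
- candle2: Green marble candle with a pale band and white wax top: a round block 50 mm in diameter, 30 mm high, about 160 g. Origin: centre of the underside, z up along its axis. Two or three of the three candles are present.
- candle3: Green marble candle with a pale band and white wax top: a round block 50 mm in diameter, 30 mm high, about 160 g. Origin: centre of the underside, z up along its axis. Two or three of the three candles are present.
- refill1: Tealight refill: a round aluminium cup filled with white wax, 38 mm in diameter, 20 mm high, about 30 g. Origin: centre of the underside, z up along its axis. One or both are present.
- refill2: Tealight refill: a round aluminium cup filled with white wax, 38 mm in diameter, 20 mm high, about 30 g. Origin: centre of the underside, z up along its axis. One or both are present.
- dome: Bystander to be left alone: pink stone dome, 50 mm in diameter, 32 mm high, among the candles. Origin: centre of the underside.
- stone_tree: Bystander to be left alone: dark stone tree, 76 mm wide, 130 mm high. Origin: centre of the underside.
- goblet: Bystander to be left alone: onyx goblet, 80 mm wide, 100 mm high. Origin: centre of the underside.
- coasters: Bystander to be left alone: terracotta stack of coasters, 96 mm in diameter, 36 mm high. Origin: centre of the underside.
- bowl: Bystander to be left alone: onyx bowl, 110 mm wide, 50 mm high. Origin: centre of the underside.
Things that resemble listed ones, but are neither listed nor needed, are in the scene too. Leave any purple look-alike of the part that bears dimmer alone.

How it is judged:
On the way, in this order (a step that is already met when the one before it is completed fails the run):
1. the backboard leans back 30 degrees past upright (value of joint backboard between 1.974 and 2.214 rad and velocity of joint backboard between -0.1 and 0.1 rad/s), for 0.2 s.
2. every candle stands on the deck and every refill is in the box, with the lid still open (x of candle1 in the frame of display between -0.06 and 0.06 m and y of candle1 in the frame of display between -0.105 and 0.105 m and z of candle1 in the frame of display between 0.007 and 0.018 m and angle between each of candle1, candle2, candle3's own z axis and vertical below 0.12 rad and linear speed of each of candle1, candle2, candle3 below 0.05 m/s and x of candle2 in the frame of display between -0.06 and 0.06 m and y of candle2 in the frame of display between -0.105 and 0.105 m and z of candle2 in the frame of display between 0.007 and 0.018 m and x of candle3 in the frame of display between -0.06 and 0.06 m and y of candle3 in the frame of display between -0.105 and 0.105 m and z of candle3 in the frame of display between 0.007 and 0.018 m and x of refill1 in the frame of stone_box between -0.067 and 0.067 m and y of refill1 in the frame of stone_box between -0.072 and 0.072 m and z of refill1 in the frame of stone_box between 0 and 0.04 m and x of refill2 in the frame of stone_box between -0.067 and 0.067 m and y of refill2 in the frame of stone_box between -0.072 and 0.072 m and z of refill2 in the frame of stone_box between 0 and 0.04 m and value of joint lid above 0.3 rad), for 0.2 s.
3. the box's lid is shut (value of joint lid below 0.06 rad), for 0.2 s.
At the end, for the whole second after the job is handed in: Backboard 30 degrees past upright (within 7); every candle upright, at rest on the deck, its centre 5 mm or more inside the edge; every refill in the box; lid shut (within 0.06 rad); dimmer at 0.9 rad (within 0.1); bystanders within 40 mm of where they were (value of joint backboard between 1.974 and 2.214 rad and x of candle1 in the frame of display between -0.06 and 0.06 m and y of candle1 in the frame of display between -0.105 and 0.105 m and z of candle1 in the frame of display between 0.007 and 0.018 m and angle between each of candle1, candle2, candle3's own z axis and vertical below 0.12 rad and linear speed of each of candle1, candle2, candle3 below 0.05 m/s and x of candle2 in the frame of display between -0.06 and 0.06 m and y of candle2 in the frame of display between -0.105 and 0.105 m and z of candle2 in the frame of display between 0.007 and 0.018 m and x of candle3 in the frame of display between -0.06 and 0.06 m and y of candle3 in the frame of display between -0.105 and 0.105 m and z of candle3 in the frame of display between 0.007 and 0.018 m and x of refill1 in the frame of stone_box between -0.067 and 0.067 m and y of refill1 in the frame of stone_box between -0.072 and 0.072 m and z of refill1 in the frame of stone_box between 0 and 0.04 m and x of refill2 in the frame of stone_box between -0.067 and 0.067 m and y of refill2 in the frame of stone_box between -0.072 and 0.072 m and z of refill2 in the frame of stone_box between 0 and 0.04 m and value of joint lid below 0.06 rad and value of joint dimmer between 0.8 and 1 rad and distance of each of dome, stone_tree, goblet, coasters, bowl from where it was at the start of the episode below 0.04 m); the robot touches nothing.
It fails at once if the lid is slammed (faster than 3 rad/s) (velocity of joint lid below -3 rad/s).
It fails at once if another piece on the counter is pushed away or tipped over (distance of any of dome, stone_tree, goblet, coasters, bowl from where it was at the start of the episode above 0.04 m or angle between any of dome, stone_tree, goblet, coasters, bowl's own z axis and vertical above 0.5 rad).
Of candle1, candle2, candle3 only 2 to 3 are there at a start; the rules pass over those that are not, and their reading is None.
Of refill1, refill2 only 1 to 2 are there at a start; the rules pass over those that are not, and their reading is None.
At some moment in a run one of candle1, candle2, candle3 may be knocked a few centimetres aside while the robot is not near it.
Once in a run the grip may slacken for a moment while it holds something.
It also fails if it takes over 210 s, if anything falls off the work surface, if the arm or the gripper's body presses on something with over 40 N, if the wrist force passes 120 N, or if a joint passes its speed limit or range.

### The arm

A 6-joint arm with a two-finger parallel gripper is mounted at the origin on the work surface. World frame = base frame: x ahead of the robot, y to its left, z up, the work surface at z = 0. Lengths are in m, angles in rad, forces in N, time in s.
With the tool pointing down it reaches from about 0.375 to 0.75 m from the base axis. Payload 9 kg.
Tool frame: the origin (TCP) lies at the very end of the fingers, on their centre line; the grasp point (between the pads) lies 19 mm behind it; z points along the fingers, y is the line along which they close (so a half turn about z gives the same grasp; the last joint's range is limited). The gripper opens to 85 mm and grips with 20 to 120 N. Pads are 22 mm wide; open, the fingers measure 114 mm over their backs; the gripper's body (76 mm by 85 mm) begins 54 mm behind the grasp point. The pads swing forward as they close: fully open they stand 13 mm farther back than shut.
Start: joints at [-1.473, 0.104, 0.097, 1.564, 0, 1.353], TCP at [0.186, -0.57, 0.231] pointing down, gripper open.
Joint ranges: [-2.99, 2.99], [-0.84, 1.86], [-1.1, 1.16], [-1.84, 2.11], [-1.51, 1.56], [-3.14, 3.14]. Speed limits (rad/s): [2.22, 2.22, 2.57, 3.14, 3.14, 3.14].

### API

Orientations are given as a unit quaternion [x, y, z, w].
In Python, from station import manip gives the robot as it stands. The module is installed in compiled form; this text tells all that it offers.
- The arm moves only by the tool carry_out, never from a script. Its argument "increments" is a list of rows, each a list of 7 numbers: the shift along the tool's x, y, z in mm, then the turn, a rotation vector about the tool's x, y, z in rad, then the finger opening in mm, from 0 to 85.4. In form: [[tx, ty, tz, rx, ry, rz, jaw], ...]. A call has 1 to 10 rows; each row is the pose to reach, as a shift and turn from the pose commanded when the call began, along the tool's axes at that moment; what a row does not reach only later rows make up. A row lasts 1/8 s, in which the tool goes at most 62.5 mm and 10.7 degrees, less where a joint would pass 70% of its speed; a pose out of reach is approached as far as the arm can. A call with a gripper value outside its range is refused whole. The fingers move at their own pace and stop on an object; "newtons" is the grip in N (left out, the last holds). Time passes only in rows, so rows that repeat a pose let the fingers close. It gives the time, the measured TCP pose, the force, the opening and the grip force at its end, in the units of the state.
- manip.sense(): the state, without advancing time (a new reading comes with each control period).
- manip.read_camera(name): name is "scene" or "top" or "wrist"; returns the picture (420x560x3 uint8, blue, green, red); there is no depth.
- manip.camera_model(name): a dict with "K" (3x3 intrinsics, pixels), "T" (4x4, takes a point from camera to world coordinates). Camera axes: x right, y down, z forward; pixel columns grow to the right and rows downward; lengths in m; the calibration is good to about 2 mm. A picture is of the moment at which its call begins: read the wrist's pose just before it. camera_model takes no time and is no camera call; for the wrist camera it gives the pose at the moment of the call.
- manip.close_job(): hands the job in; it is judged then, once.
The state is a dict: "time_s": time; "joint_pos": joint angles; "joint_velocities": joint speeds; "joint_torque": joint torques, N m; "ee_pos": TCP position; "ee_rot": TCP orientation; "contact_force": force on the tool from outside, world axes, zero at the start; "wrist_torque": the same for the moment, N m; "gripper_width": finger opening in m; "gripper_force": force on a finger pad.
Only numpy, scipy, OpenCV 4.12 (cv2) and the standard library are available. Lean on these libraries where they do the work, as an engineer would, in place of code of your own. Each camera call takes 0.05 s, during which the arm holds its last target. There are 200 camera calls.

## Working session

There is one attempt and no reset: what is moved stays moved. The work goes in short steps, Python scripts to look and compute and a tool call to move; the robot and the scene stay as the last step left them, time stands still between calls to the robot, and variables do not carry over. Pictures are saved under pics/ and viewed, at most 14 in all, crops included, and the job is handed in when it is done.

Besides the shell and the picture viewer there is one more tool, called after "Emit:" as name(argument=value, ...), one argument or row to a line, values as JSON. carry_out: Moves the arm, as the interface text tells. Its arguments: {"type":"object","properties":{"increments":{"type":"array","items":{"type":"array","items":{"type":"number"}}},"newtons":{"type":"number"}},"required":["increments"]}

```bash
mkdir -p pics
cat > h.py <<'E'
from station import manip
import numpy as np, cv2
from scipy.spatial.transform import Rotation as R
def snap(n,f):
    M=manip.camera_model(n); im=np.array(manip.read_camera(n)); cv2.imwrite(f'pics/{f}.png',im); np.savez(f'pics/{f}.npz',K=M['K'],T=M['T']); return im,M
def load(f):
    return cv2.imread(f'pics/{f}.png'),dict(np.load(f'pics/{f}.npz'))
def ray(M,u,v):
    T=np.array(M['T']);d=T[:3,:3]@np.linalg.inv(M['K'])@np.array([u,v,1.]);return T[:3,3],d/np.linalg.norm(d)
def onz(M,u,v,z):
    o,d=ray(M,u,v);return o+d*(z-o[2])/d[2]
def proj(M,p):
    T=np.array(M['T']);c=T[:3,:3].T@(np.array(p)-T[:3,3]);q=np.array(M['K'])@c;return q[:2]/q[2]
def state():
    s=manip.sense();return np.array(s['ee_pos']),R.from_quat(s['ee_rot']),s
def rel(p,Rt=None):
    "shift mm and rotvec in tool axes to reach world p, rotation Rt"
    e,r,s=state();t=r.inv().apply(np.array(p)-e)*1000
    w=(r.inv()*Rt).as_rotvec() if Rt is not None else np.zeros(3)
    print('shift',np.round(t,1),'rot',np.round(w,3));return t,w
def down(yaw):
    "tool down, tool y (closing line) at world angle yaw"
    y=np.array([np.cos(yaw),np.sin(yaw),0]);z=np.array([0,0,-1.]);return R.from_matrix(np.c_[np.cross(y,z),y,z])
E
python3 - <<'E'
from h import *
a,A=snap('scene','s0');b,B=snap('top','t0');c,C=snap('wrist','w0')
for M in(A,B,C):print(np.round(M['K'],0)[0],np.round(M['T'],3).tolist())
e,r,s=state();print(e,r.as_matrix().round(3),s['time_s'],s['gripper_width'])
cv2.imwrite('pics/both0.png',cv2.resize(np.hstack([a,b]),(800,300)))
E
```

```text
[504.   0. 283.] [[-0.692, 0.612, -0.384, 0.974], [0.722, 0.593, -0.355, 0.382], [0.01, -0.523, -0.852, 0.987], [0.0, 0.0, 0.0, 1.0]]
[504.   0. 279.] [[0.01, -0.987, 0.159, 0.366], [-1.0, -0.007, 0.017, -0.026], [-0.015, -0.159, -0.987, 1.261], [0.0, 0.0, 0.0, 1.0]]
[310.   0. 280.] [[0.311, -0.903, -0.298, 0.262], [-0.951, -0.295, -0.097, -0.545], [-0.001, 0.314, -0.95, 0.374], [0.0, 0.0, 0.0, 1.0]]
[ 0.18634686 -0.57006085  0.23072786] [[ 0.951  0.311 -0.   ]
 [ 0.311 -0.951  0.001]
 [ 0.    -0.001 -1.   ]] 0.15 0.08544275231810211
```

View pics/s0.png

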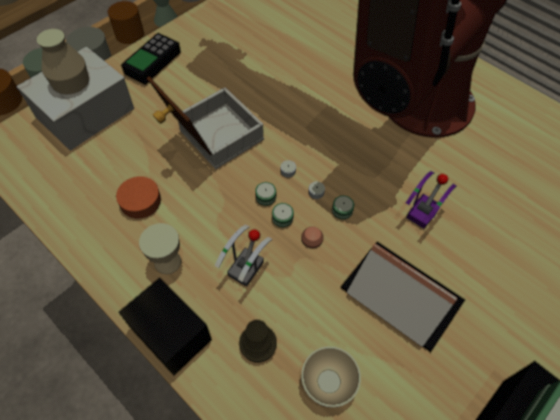

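View pics/t0.png

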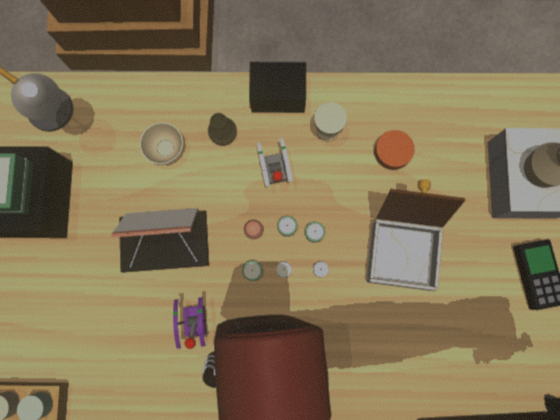

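Top view: display (164,240), box (406,254), grey dimmer (275,165), purple dimmer (190,322, the one to leave alone). Candle candidates are at (287,226), (315,232) and (252,270), refill candidates at (284,269) and (321,269), and the dome at (254,229). I'll enlarge to confirm.

Run:
```python
from h import *
a,A=load('s0');b,B=load('t0')
x=cv2.resize(b[130:300,230:350],None,fx=3.3,fy=3.3,interpolation=2); y=cv2.resize(a[140:290,210:370],None,fx=2.4,fy=2.4,interpolation=2)
y=cv2.copyMakeBorder(y,0,x.shape[0]-y.shape[0],0,0,0)
z=np.clip(np.hstack([x,y])*1.5,0,255).astype(np.uint8);print(z.shape);cv2.imwrite('pics/c0.png',z)
for n,u,v,h in[('c',287,226,.03),('c',315,232,.03),('c?',252,270,.03),('r',284,269,.02),('r',321,269,.02),('dome',254,229,.02),('ball',278,176,.09),('disp',164,240,.012),('box',406,254,.06),('tree',222,125,.1),('purple',190,342,.09)]:print(n,onz(B,u,v,h).round(3))
for n,u,v,h in[('c',265,192,.03),('c',283,214,.03),('c?',343,207,.03),('r',288,168,.02),('r',317,189,.02),('dome',312,236,.02),('ball',254,235,.09)]:print(n,onz(A,u,v,h).round(3))
```

```text
(561, 780, 3)
c [ 0.531 -0.026  0.03 ]
c [ 0.517 -0.095  0.03 ]
c? [0.423 0.058 0.03 ]
r [ 0.426 -0.019  0.02 ]
r [ 0.427 -0.11   0.02 ]
dome [0.525 0.056 0.02 ]
ball [ 0.643 -0.004  0.09 ]
disp [0.496 0.281 0.012]
box [ 0.463 -0.309  0.06 ]
tree [0.766 0.132 0.1  ]
purple [0.256 0.192 0.09 ]
c [ 0.524 -0.09   0.03 ]
c [ 0.538 -0.019  0.03 ]
c? [0.431 0.065 0.03 ]
r [ 0.432 -0.104  0.02 ]
r [ 0.429 -0.014  0.02 ]
dome [0.531 0.062 0.02 ]
ball [ 0.643 -0.002  0.09 ]
```

View pics/c0.png

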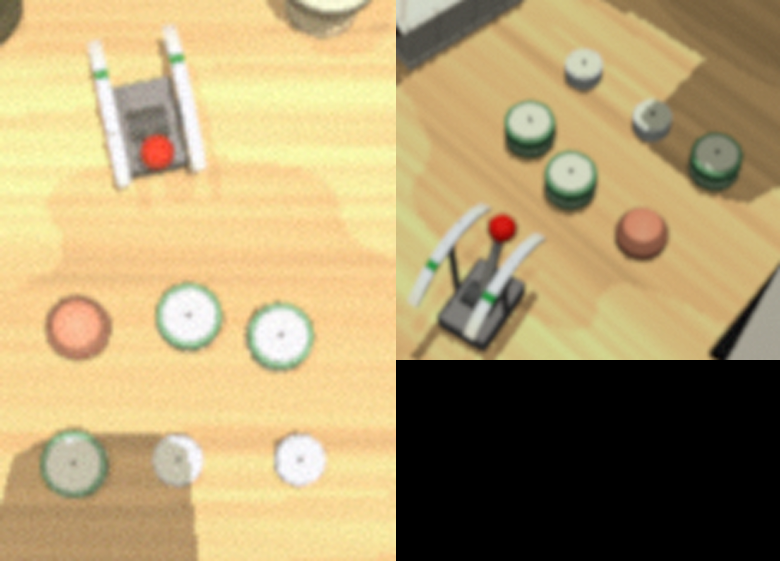

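The crop confirms three green-rimmed candles with pale tops, two aluminium refills, a pink dome, and a grey dimmer with white scales and green bands. Next I measure the fixed parts.

Run:
```python
from h import *
b,B=load('t0')
x=cv2.resize(b[195:285,105:225],None,fx=3.3,fy=3.3,interpolation=2); y=cv2.resize(b[180:300,360:472],None,fx=3.3,fy=3.3,interpolation=2)
x=cv2.copyMakeBorder(x,0,y.shape[0]-x.shape[0],0,0,0)
z=np.clip(np.hstack([x,y])*1.7,0,255).astype(np.uint8);print(z.shape,x.shape);cv2.imwrite('pics/c1.png',z)
# deck mask hull corners
g=cv2.cvtColor(b,cv2.COLOR_BGR2HSV)
m=((g[...,2]<45)).astype(np.uint8);m[:195]=0;m[285:]=0;m[:,:105]=0;m[:,225:]=0
ys,xs=np.nonzero(m);pts=np.c_[xs,ys].astype(np.float32);r=cv2.minAreaRect(pts);print('deck',r,cv2.boxPoints(r).round(1).tolist())
for q in cv2.boxPoints(r):print(onz(B,*q,.012).round(4))
# round tops
a,A=load('s0')
def blob(im,M,u,v,rad,h,f):
    s=np.zeros(im.shape[:2],np.uint8);cv2.circle(s,(u,v),rad,255,-1)
    k=(f(cv2.cvtColor(im,cv2.COLOR_BGR2HSV).astype(int))&(s>0)).astype(np.uint8)
    n,l,st,c=cv2.connectedComponentsWithStats(k);i=1+np.argmax(st[1:,4]);return c[i].round(1),st[i,4],onz(M,*c[i],h).round(4)
wh=lambda h:(h[...,1]<75)&(h[...,2]>85)
for n,p,q,h in[('c1',(287,226),(283,213),.03),('c2',(315,232),(265,191),.03),('c3',(252,270),(343,205),.03),('r1',(284,269),(317,188),.02),('r2',(321,269),(288,167),.02)]:
    print(n,blob(b,B,*p,13,h,wh),blob(a,A,*q,13,h,wh))
red=lambda h:((h[...,0]<8)|(h[...,0]>172))&(h[...,1]>190)&(h[...,2]>60)
print(blob(b,B,278,176,12,.09,red),blob(a,A,254,235,12,.09,red))
gr=lambda h:(h[...,0]>45)&(h[...,0]<85)&(h[...,1]>90)
for p in[(261,153),(284,148)]:print('green',blob(b,B,*p,7,.09,gr))
```

```text
(396, 766, 3) (396, 396, 3)
deck ((163.1788330078125, 245.11679077148438), (18.72289276123047, 56.16868209838867), 88.45184326171875) [[134.89999389648438, 236.5], [191.0, 235.0], [191.5, 253.6999969482422], [135.39999389648438, 255.1999969482422]]
[0.5042 0.3549 0.012 ]
[0.5092 0.214  0.012 ]
[0.4624 0.211  0.012 ]
[0.4574 0.351  0.012 ]
c1 (array([286.8, 225.6]), np.int32(317), array([ 0.5325, -0.0255,  0.03  ])) (array([282.4, 211.5]), np.int32(290), array([ 0.5346, -0.0248,  0.03  ]))
c2 (array([314.4, 231.6]), np.int32(328), array([ 0.5181, -0.0934,  0.03  ])) (array([265.4, 190. ]), np.int32(267), array([ 0.5197, -0.0933,  0.03  ]))
c3 (array([251.9, 270.2]), np.int32(324), array([0.4223, 0.0586, 0.03  ])) (array([342.8, 204.2]), np.int32(180), array([0.4254, 0.0599, 0.03  ]))
r1 (array([283.5, 269. ]), np.int32(205), array([ 0.4264, -0.018 ,  0.02  ])) (array([315.9, 187.4]), np.int32(163), array([ 0.4277, -0.0188,  0.02  ]))
r2 (array([320.4, 268.9]), np.int32(214), array([ 0.4273, -0.1086,  0.02  ])) (array([287.9, 166.2]), np.int32(176), array([ 0.4284, -0.1082,  0.02  ]))
(array([277.4, 175.5]), np.int32(50), array([ 0.6446, -0.0022,  0.09  ])) (array([253.8, 234.7]), np.int32(89), array([ 0.643 , -0.0027,  0.09  ]))
green (array([260.5, 152. ]), np.int32(2), array([0.7022, 0.039 , 0.09  ]))
green (array([283.5, 147.2]), np.int32(4), array([ 0.7143, -0.0161,  0.09  ]))
```

View pics/c1.png

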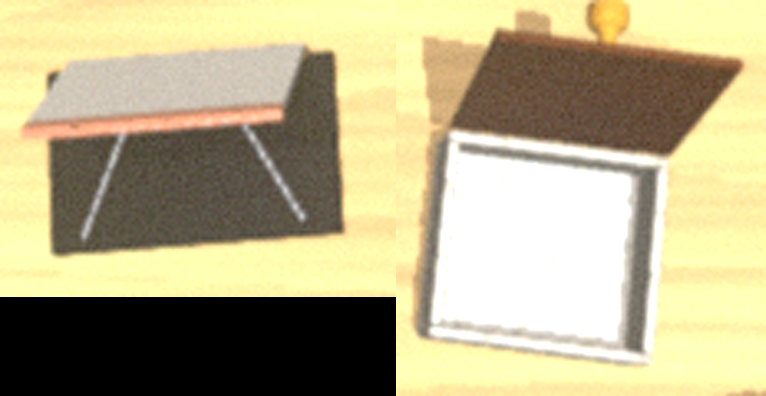

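```bash
cat >> h.py <<'E'
def tri(*L):
    S=np.zeros((3,3));b=np.zeros(3)
    for M,u,v in L:
        o,d=ray(M,u,v);P=np.eye(3)-np.outer(d,d);S+=P;b+=P@o
    return np.linalg.solve(S,b)
def rect(P,dx,dy):
    "fit frame: P = FL,FR,RR,RL"
    P=np.array(P)[:,:2];Q=np.array([[-dx/2,dy/2],[-dx/2,-dy/2],[dx/2,-dy/2],[dx/2,dy/2]])
    c=P.mean(0);H=Q.T@(P-c);th=np.arctan2(H[0,1]-H[1,0],H[0,0]+H[1,1]);Rm=np.array([[np.cos(th),-np.sin(th)],[np.sin(th),np.cos(th)]])
    return c,th,(P-c-Q@Rm.T)
E
python3 - <<'E'
from h import *
a,A=load('s0');b,B=load('t0')
for n,C,z,dx,dy in[('deck',[(121.7,272),(208.6,265.3),(206.2,211.1),(120.2,216.8)],.012,.14,.22),('box',[(369.7,281.2),(436.4,289.7),(442.4,227.6),(376.4,219.7)],.06,.15,.16)]:
    c,th,e=rect([onz(B,u,v,z) for u,v in C],dx,dy);print(n,c.round(4),round(th,3),(e*1000).round(1).tolist())
    if n=='box':
        h=np.r_[c,0]+R.from_euler('z',th).apply([.075,0,.0605])
        ax=R.from_euler('z',th).apply([1,0,0])
        for u,v in[(391.2,189.1),(465.5,199.4)]:
            best=min(np.arange(1.4,2,.01),key=lambda q:min(np.hypot(*(proj(B,h+np.cos(q)*-ax*.15+np.array([0,0,np.sin(q)*.15])+R.from_euler('z',th).apply([0,s,0]))-(u,v))) for s in(-.08,.08)));print('lid',best)
    else:
        h=np.r_[c,0]+R.from_euler('z',th).apply([.07,0,.014])
        for k,(u,v) in enumerate([((24)/3.3+105,128/3.3+195),(284/3.3+105,108/3.3+195)]):
            s=[.09,-.09][k];f=lambda q:np.hypot(*(proj(B,h+R.from_euler('z',th).apply([-np.cos(q)*.13,s,np.sin(q)*.13]))-(u,v)))
            q=min(np.arange(.6,1.3,.01),key=f);print('bb',q,f(q))
p=tri((B,277.4,175.5),(A,253.8,234.7));print('ball',p.round(4))
print('greens',tri((B,260.5,152),(A,248.3,263.8)).round(4),tri((B,283.5,147.2),(A,225,250.4)).round(4),tri((B,260.5,152),(A,225,250.4)).round(4))
E
```

```text
deck [0.4934 0.2807] 0.081 [[0.8, -2.0], [1.6, 2.0], [-2.0, 1.2], [-0.5, -1.2]]
bb 1.1000000000000005 0.20747014124270133
bb 1.1100000000000003 0.2767915863926177
box [ 0.4619 -0.3095] -0.123 [[0.3, -1.0], [1.7, 2.1], [-0.1, 0.3], [-1.9, -1.4]]
lid 1.8600000000000003
lid 1.8500000000000003
ball [ 0.6439 -0.002   0.092 ]
greens [0.6995 0.0391 0.098 ] [ 0.7114 -0.0154  0.0982] [0.7065 0.0194 0.1314]
```

```bash
cat >> h.py <<'E'
D=(np.array([.4934,.2807,0]),R.from_euler('z',.081)); BX=(np.array([.4619,-.3095,0]),R.from_euler('z',-.123))
DM=(np.array([.6823,.0068,0]),R.from_euler('z',.215))
def W(F,x,y,z): return F[0]+F[1].apply(np.array([x,y,z])/1000)
E
python3 - <<'E'
from h import *
rel([.5,-.1,.28],down(.081));rel(W(D,-35,0,220),down(.081));rel(W(D,-35,0,100),down(.081))
E
```

```text
shift [ 444.1 -349.4  -48.9] rot [-1.000e-03 -1.000e-03 -1.336e+00]
shift [ 522.1 -721.5   11.5] rot [-1.000e-03 -1.000e-03 -1.336e+00]
shift [ 522.  -721.3  131.5] rot [-1.000e-03 -1.000e-03 -1.336e+00]
```

Emit:
carry_out(
  increments=[
    [111, -87, -30, 0, 0, -0.17, 0],
    [222, -175, -49, 0, 0, -0.34, 0],
    [333, -262, -49, 0, 0, -0.51, 0],
    [444, -349, -49, 0, 0, -0.68, 0],
    [444, -349, -49, 0, 0, -0.86, 0],
    [444, -349, -49, 0, 0, -1.02, 0],
    [444, -349, -49, 0, 0, -1.19, 0],
    [444, -349, -49, 0, 0, -1.336, 0],
    [444, -349, -49, 0, 0, -1.336, 0],
    [444, -349, -49, 0, 0, -1.336, 0],
  ],
  newtons=40,
)

```text
time_s: 1.4
ee_pos: [0.5013, -0.0973, 0.2802]
ee_rot: [0.676, 0.737, 0.0, -0.0]
contact_force: [-0.1, -1.3, -0.0]
gripper_width: -0.0001
gripper_force: 0.0
```

Run:
```python
from h import *
print(state()[0]);rel(W(D,-35,0,220),down(.081));rel(W(D,-35,0,100),down(.081));rel(W(D,105,0,100),down(.081))
```

```text
[ 0.50126339 -0.09729785  0.28020794]
shift [377.4 -10.3  60.4] rot [ 0.    -0.001  0.005]
shift [377.4 -10.3 180.4] rot [ 0.    -0.001  0.005]
shift [376.6 129.7 180.4] rot [ 0.    -0.001  0.005]
```

Emit:
carry_out(
  increments=[
    [60, -10, 0, 0, 0, 0, 0],
    [120, -10, 10, 0, 0, 0, 0],
    [180, -10, 20, 0, 0, 0, 0],
    [240, -10, 40, 0, 0, 0, 0],
    [300, -10, 60, 0, 0, 0, 0],
    [377, -10, 60, 0, 0, 0, 0],
    [377, -10, 90, 0, 0, 0, 0],
    [377, -10, 140, 0, 0, 0, 0],
    [377, -10, 180, 0, 0, 0, 0],
    [377, -10, 180, 0, 0, 0, 0],
  ],
)

```text
time_s: 2.65
ee_pos: [0.4573, 0.2727, 0.0971]
ee_rot: [0.678, 0.735, -0.003, -0.001]
contact_force: [-0.4, -0.5, 0.9]
gripper_width: -0.0002
gripper_force: 0.0
```

Emit:
carry_out(
  increments=[
    [0, 15, 0, 0, 0, 0, 0],
    [0, 30, 0, 0, 0, 0, 0],
    [0, 45, 0, 0, 0, 0, 0],
    [0, 60, 0, 0, 0, 0, 0],
    [0, 75, 0, 0, 0, 0, 0],
    [0, 90, 0, 0, 0, 0, 0],
    [0, 105, 0, 0, 0, 0, 0],
    [0, 120, 0, 0, 0, 0, 0],
    [0, 134, 0, 0, 0, 0, 0],
    [0, 134, 0, 0, 0, 0, 0],
  ],
)

```text
time_s: 3.9
ee_pos: [0.5946, 0.2845, 0.1021]
ee_rot: [0.678, 0.735, 0.001, 0.001]
contact_force: [0.3, -0.1, 0.1]
gripper_width: 0.0
gripper_force: 0.0
```

Emit:
carry_out(
  increments=[
    [0, 0, 0, 0, 0, 0, 0],
    [0, -10, 0, 0, 0, 0, 0],
    [0, -30, 0, 0, 0, 0, 0],
    [0, -60, -40, 0, 0, 0, 0],
    [-20, -90, -90, 0, 0, 0, 0],
    [-60, -90, -120, 0, 0, 0, 0],
    [-120, -90, -120, 0, 0, 0, 0],
    [-180, -90, -120, 0, 0, 0, 0],
    [-240, -90, -120, 0, 0, 0, 0],
    [-240, -90, -120, 0, 0, 0, 0],
  ],
)

```text
time_s: 5.15
ee_pos: [0.5223, 0.0352, 0.2203]
ee_rot: [0.68, 0.733, -0.0, 0.0]
contact_force: [0.8, 0.1, 0.6]
gripper_width: 0.0001
gripper_force: 0.0
```

Run:
```python
from h import *
a,A=snap('scene','s1');b,B=snap('top','t1')
x=cv2.resize(b[170:285,95:225],None,fx=3,fy=3,interpolation=2);y=cv2.resize(a[190:360,320:490],None,fx=2.35,fy=2.35,interpolation=2)
n=max(x.shape[0],y.shape[0]);p=lambda i:cv2.copyMakeBorder(i,0,n-i.shape[0],0,0,0)
cv2.imwrite('pics/c2.png',np.clip(np.hstack([p(x),p(y)])*1.6,0,255).astype(np.uint8))
for q in(1.9,1.974,2.094,2.214,2.3):
    P=[W(D,70-130*np.cos(q),s,14+130*np.sin(q)) for s in(90,-90)]
    print(q,[((proj(B,p)-(95,170))*3).round(0).tolist() for p in P],[((proj(A,p)-(320,190))*2.35+(390,0)).round(0).tolist() for p in P])
rel(W(DM,-75,0,200),down(.215))
```

```text
1.9 [[46.0, 59.0], [281.0, 42.0]] [[641.0, 351.0], [442.0, 208.0]]
1.974 [[47.0, 48.0], [281.0, 31.0]] [[634.0, 361.0], [434.0, 218.0]]
2.094 [[50.0, 33.0], [282.0, 16.0]] [[621.0, 379.0], [423.0, 234.0]]
2.214 [[53.0, 19.0], [283.0, 2.0]] [[609.0, 396.0], [412.0, 251.0]]
2.3 [[56.0, 10.0], [285.0, -6.0]] [[601.0, 408.0], [405.0, 262.0]]
shift [-54.3  82.7  20.5] rot [ 0.    -0.    -0.135]
```

View pics/c2.png

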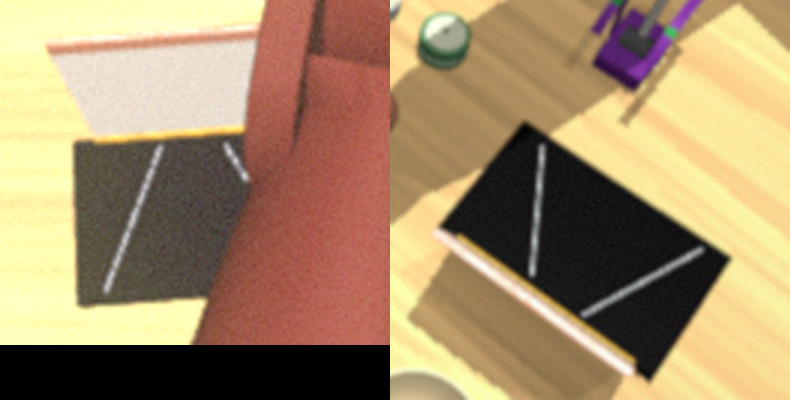

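Run:
```python
from h import *
for f in('t1','s1'):
    b,B=load(f);h=cv2.cvtColor(b,cv2.COLOR_BGR2HSV).astype(int)
    L=[(y) for y in(60,30)] if f=='t1' else [-30,0,30]
    for yy in L:
        for q in (1.9,1.98,2.06,2.14):
            e=[proj(B,W(D,70-130*np.cos(q)+t*np.sin(q),yy,14+130*np.sin(q)+t*np.cos(q))) for t in(0,8)]
            print(f,yy,q,np.round(e,1).tolist())
        u=int(round(e[0][0]));v0=int(e[0][1])
        print([(v,tuple(map(int,b[v,u]))) for v in range(v0-8,v0+18)])
```

```text
t1 60 1.9 [[123.3, 188.7], [123.5, 185.7]]
t1 60 1.98 [[123.7, 184.9], [124.1, 182.1]]
t1 60 2.06 [[124.2, 181.4], [124.7, 178.8]]
t1 60 2.14 [[124.9, 178.1], [125.4, 175.7]]
[(170, (116, 168, 182)), (171, (118, 172, 183)), (172, (116, 169, 178)), (173, (121, 174, 181)), (174, (123, 174, 182)), (175, (123, 178, 183)), (176, (120, 177, 179)), (177, (128, 181, 182)), (178, (124, 178, 179)), (179, (127, 182, 182)), (180, (119, 172, 179)), (181, (120, 158, 179)), (182, (135, 156, 178)), (183, (123, 144, 173)), (184, (93, 112, 152)), (185, (71, 90, 133)), (186, (75, 97, 132)), (187, (100, 115, 138)), (188, (122, 133, 145)), (189, (129, 140, 148)), (190, (133, 143, 149)), (191, (131, 139, 147)), (192, (131, 141, 149)), (193, (128, 138, 144)), (194, (130, 140, 149)), (195, (131, 142, 147))]
t1 30 1.9 [[136.3, 187.7], [136.6, 184.8]]
t1 30 1.98 [[136.7, 184.0], [137.0, 181.2]]
t1 30 2.06 [[137.1, 180.4], [137.5, 177.8]]
t1 30 2.14 [[137.7, 177.2], [138.2, 174.8]]
[(169, (116, 169, 179)), (170, (119, 172, 183)), (171, (120, 172, 180)), (172, (116, 169, 179)), (173, (120, 171, 178)), (174, (12
[... 1982 characters left out ...]
4.7, 321.8]]
s1 30 1.98 [[393.9, 322.9], [391.3, 326.7]]
s1 30 2.06 [[390.5, 327.8], [387.9, 331.5]]
s1 30 2.14 [[387.2, 332.6], [384.7, 336.2]]
[(324, (142, 152, 156)), (325, (123, 136, 147)), (326, (92, 110, 129)), (327, (64, 87, 109)), (328, (51, 77, 96)), (329, (49, 74, 91)), (330, (49, 73, 90)), (331, (48, 73, 90)), (332, (49, 73, 90)), (333, (49, 74, 91)), (334, (50, 75, 92)), (335, (52, 77, 94)), (336, (51, 76, 94)), (337, (52, 77, 95)), (338, (52, 79, 96)), (339, (51, 78, 95)), (340, (53, 78, 96)), (341, (51, 77, 94)), (342, (51, 76, 94)), (343, (50, 75, 92)), (344, (50, 76, 93)), (345, (51, 76, 93)), (346, (50, 76, 92)), (347, (50, 75, 92)), (348, (50, 76, 92)), (349, (48, 73, 89))]
```

The pink edge sits at rows about 183 (top) and 306 (scene), which gives q ≈ 2.01. That is low in the band, so I'll nudge about 8 mm further.

Run:
```python
from h import *
for t in((60,0,220),(85,0,100),(111,0,100)): rel(W(D,*t),down(.081))
```

```text
shift [243.9  50.5   0.5] rot [ 0.    -0.    -0.001]
shift [243.9  75.5 120.5] rot [ 0.    -0.    -0.001]
shift [244.  101.5 120.5] rot [ 0.    -0.    -0.001]
```

Emit:
carry_out(
  increments=[
    [61, 12, 0, 0, 0, 0, 0],
    [122, 25, 0, 0, 0, 0, 0],
    [183, 38, 0, 0, 0, 0, 0],
    [244, 50, 0, 0, 0, 0, 0],
    [244, 55, 30, 0, 0, 0, 0],
    [244, 60, 80, 0, 0, 0, 0],
    [244, 70, 120, 0, 0, 0, 0],
    [244, 80, 120, 0, 0, 0, 0],
    [244, 90, 120, 0, 0, 0, 0],
    [244, 99, 120, 0, 0, 0, 0],
  ],
)

```text
time_s: 6.5
ee_pos: [0.6029, 0.2905, 0.1027]
ee_rot: [0.678, 0.735, 0.001, 0.001]
contact_force: [-2.7, 0.4, -0.9]
gripper_width: 0.0001
gripper_force: 1.2
```

Emit:
carry_out(
  increments=[
    [0, 0, 0, 0, 0, 0, 0],
    [0, -10, 0, 0, 0, 0, 0],
    [0, -30, 0, 0, 0, 0, 0],
    [0, -60, -40, 0, 0, 0, 0],
    [-20, -60, -90, 0, 0, 0, 0],
    [-60, -50, -120, 0, 0, -0.03, 0],
    [-120, -40, -120, 0, 0, -0.06, 0],
    [-180, -30, -120, 0, 0, -0.09, 0],
    [-240, -20, -120, 0, 0, -0.13, 0],
    [-280, -20, -110, 0, 0, -0.134, 0],
  ],
)

```text
time_s: 7.75
ee_pos: [0.6047, 0.0065, 0.2112]
ee_rot: [0.628, 0.779, 0.0, 0.001]
contact_force: [1.4, -0.5, -1.0]
gripper_width: 0.0
gripper_force: 0.0
```

Run:
```python
from h import *
b,B=snap('top','t2');a,A=snap('scene','s2')
print([(v,tuple(map(int,b[v,124]))) for v in range(172,190)]);print([(v,tuple(map(int,a[v,359]))) for v in range(304,322)])
for z in(180,87): rel(W(DM,-80,0,z),down(.215))
rel(W(DM,-2,0,87),down(.215))
```

```text
[(172, (119, 176, 186)), (173, (120, 173, 183)), (174, (122, 176, 183)), (175, (125, 181, 186)), (176, (126, 180, 181)), (177, (128, 179, 186)), (178, (121, 162, 180)), (179, (107, 138, 173)), (180, (100, 126, 170)), (181, (84, 109, 152)), (182, (77, 99, 144)), (183, (82, 103, 144)), (184, (109, 125, 151)), (185, (135, 148, 159)), (186, (141, 153, 161)), (187, (142, 153, 160)), (188, (139, 155, 164)), (189, (139, 152, 159))]
[(304, (105, 116, 120)), (305, (98, 110, 122)), (306, (89, 104, 129)), (307, (88, 109, 145)), (308, (92, 114, 155)), (309, (104, 125, 159)), (310, (118, 137, 160)), (311, (118, 136, 153)), (312, (98, 118, 138)), (313, (72, 95, 118)), (314, (57, 84, 104)), (315, (55, 82, 101)), (316, (55, 83, 102)), (317, (55, 82, 101)), (318, (56, 83, 101)), (319, (56, 83, 101)), (320, (55, 83, 101)), (321, (57, 84, 102))]
shift [-15.5  -2.8  29.2] rot [-0.001  0.    -0.004]
shift [-15.4  -2.7 122.2] rot [-0.001  0.    -0.004]
shift [-15.1  75.3 122.1] rot [-0.001  0.    -0.004]
```

Backboard is now at about 2.08. Next is the dimmer.

Emit:
carry_out(
  increments=[
    [-15, -3, 29, 0, 0, 0, 0],
    [-15, -3, 80, 0, 0, 0, 0],
    [-15, -3, 122, 0, 0, 0, 0],
    [-15, 10, 122, 0, 0, 0, 0],
    [-15, 22, 122, 0, 0, 0, 0],
    [-15, 34, 122, 0, 0, 0, 0],
    [-15, 46, 122, 0, 0, 0, 0],
    [-15, 58, 122, 0, 0, 0, 0],
    [-15, 70, 122, 0, 0, 0, 0],
    [-15, 72, 122, 0, 0, 0, 0],
  ],
)

```text
time_s: 9.1
ee_pos: [0.6778, 0.0109, 0.0886]
ee_rot: [0.627, 0.779, 0.0, -0.0]
contact_force: [-0.5, 1.2, 1.1]
gripper_width: 0.0001
gripper_force: 0.3
```

Emit:
carry_out(
  increments=[
    [0, 0, 0, 0, 0, 0, 0],
    [0, -15, 0, 0, 0, 0, 0],
    [0, -50, 0, 0, 0, 0, 85],
    [0, -80, -40, 0, 0, 0, 85],
    [0, -120, -80, 0, 0, 0, 85],
    [100, -160, -100, 0, 0, 0, 85],
    [100, -160, -100, 0, 0, 0, 85],
  ],
)

```text
time_s: 9.98
ee_pos: [0.499, 0.0742, 0.1895]
ee_rot: [0.628, 0.779, 0.001, 0.001]
contact_force: [0.0, 0.1, -0.2]
gripper_width: 0.0849
gripper_force: 0.0
```

```bash
cat >> h.py <<'E'
def blob(im,M,u,v,rad,f,h=None):
    s=np.zeros(im.shape[:2],np.uint8);cv2.circle(s,(int(u),int(v)),rad,255,-1)
    k=(f(cv2.cvtColor(im,cv2.COLOR_BGR2HSV).astype(int))&(s>0)).astype(np.uint8)
    n,l,st,c=cv2.connectedComponentsWithStats(k)
    if n<2: return None
    i=1+np.argmax(st[1:,4]);return c[i],st[i,4]
wh=lambda h:(h[...,1]<75)&(h[...,2]>85)
red=lambda h:((h[...,0]<8)|(h[...,0]>172))&(h[...,1]>190)&(h[...,2]>60)
C0=dict(c1=(.5335,-.025,.03),c2=(.519,-.0933,.03),c3=(.424,.059,.03),r1=(.427,-.0184,.02),r2=(.428,-.1084,.02))
def look(names,cams,rad=13):
    for f,im,M in cams:
        for n in names:
            p=C0[n];r=blob(im,M,*proj(M,p),rad,wh);print(f,n,r and (onz(M,*r[0],p[2])[:2].round(4),int(r[1])))
E
python3 - <<'E'
from h import *
b,B=snap('top','t3');a,A=snap('scene','s3')
t=W(DM,23.6,0,98);x=blob(b,B,*proj(B,t),14,red);y=blob(a,A,*proj(A,t),14,red);print(x,y,proj(B,t),proj(A,t))
if x and y:
  p=tri((B,*x[0]),(A,*y[0]));print(p,DM[1].inv().apply(p-DM[0]))
if y:
  for q in(.7,.8,.9,1.,1.1):print(q,proj(A,W(DM,80*np.sin(q-.6),0,22+80*np.cos(q-.6))))
look(C0,[('t',b,B),('s',a,A)])
print(state()[0])
E
```

```text
(array([271.56603774, 149.71698113]), np.int32(53)) (array([236.2970297 , 256.88118812]), np.int32(101)) [271.73598845 149.86290149] [236.18100361 256.96414705]
[0.70539646 0.01224593 0.09899693] [0.02372657 0.00039297 0.09899693]
0.7 [240.50509228 250.126978  ]
0.8 [238.29906888 253.43634874]
0.9 [236.15432818 256.88190354]
1.0 [234.09753329 260.42208654]
1.1 [232.15427858 264.01362336]
t c1 (array([ 0.5326, -0.0255]), 319)
t c2 (array([ 0.5181, -0.0935]), 329)
t c3 (array([0.4218, 0.0583]), 336)
t r1 (array([ 0.4264, -0.0179]), 206)
t r2 (array([ 0.4274, -0.1087]), 212)
s c1 (array([ 0.5344, -0.0247]), 291)
s c2 (array([ 0.52  , -0.0932]), 273)
s c3 (array([0.4231, 0.0591]), 275)
s r1 (array([ 0.4344, -0.0257]), 68)
s r2 (array([ 0.429 , -0.1076]), 188)
[0.49847058 0.07619744 0.1900145 ]
```

The ball triangulates to 0.90 rad. Now candle c3.

Run:
```python
from h import *
for z in(.1,.006): rel([.423,.0587,z],down(.081))
```

```text
shift [ -0.8 -77.7  89.8] rot [ 0.002 -0.     0.137]
shift [ -0.8 -77.9 183.8] rot [ 0.002 -0.     0.137]
```

Emit:
carry_out(
  increments=[
    [-1, -40, 40, 0, 0, 0.07, 70],
    [-1, -78, 90, 0, 0, 0.137, 70],
    [-1, -78, 90, 0, 0, 0.137, 70],
    [-1, -78, 140, 0, 0, 0.137, 70],
    [-1, -78, 184, 0, 0, 0.137, 70],
    [-1, -78, 184, 0, 0, 0.137, 70],
    [-1, -78, 184, 0, 0, 0.137, 30],
    [-1, -78, 184, 0, 0, 0.137, 30],
    [-1, -78, 184, 0, 0, 0.137, 30],
    [-1, -78, 184, 0, 0, 0.137, 30],
  ],
  newtons=50,
)

```text
time_s: 11.32
ee_pos: [0.4265, 0.0553, 0.0072]
ee_rot: [0.679, 0.734, 0.001, 0.002]
contact_force: [-1.9, 0.0, 7.4]
gripper_width: 0.0483
gripper_force: 52.4
```

Run:
```python
from h import *
e,r,s=state();print(e,s['gripper_width'],s['gripper_force'])
for t in((-5,70,120),(-5,70,20)): rel(W(D,*t),down(.081))
```

```text
[0.42653414 0.05530143 0.00718293] 0.04827671373338934 52.40223526954651
shift [ 289.3   79.5 -112.9] rot [ 0.004  0.001 -0.003]
shift [289.5  79.1 -12.9] rot [ 0.004  0.001 -0.003]
```

Emit:
carry_out(
  increments=[
    [0, 0, -50, 0, 0, 0, 30],
    [20, 5, -100, 0, 0, 0, 30],
    [75, 20, -113, 0, 0, 0, 30],
    [130, 36, -113, 0, 0, 0, 30],
    [185, 51, -113, 0, 0, 0, 30],
    [240, 66, -113, 0, 0, 0, 30],
    [289, 79, -113, 0, 0, 0, 30],
    [289, 79, -113, 0, 0, 0, 30],
    [289, 79, -80, 0, 0, 0, 30],
    [289, 79, -50, 0, 0, 0, 30],
  ],
)

```text
time_s: 12.58
ee_pos: [0.4815, 0.3498, 0.055]
ee_rot: [0.679, 0.734, 0.001, 0.001]
contact_force: [-0.5, -0.1, -0.7]
gripper_width: 0.0486
gripper_force: 52.9
```

Run:
```python
from h import *
e,r,s=state();print(e,s['gripper_width'],s['gripper_force'],s['contact_force'])
rel(W(D,-5,70,20),down(.081))
```

```text
[0.48151089 0.34979925 0.05504944] 0.04859045987454243 52.85036265850067 [-0.53671996 -0.14378002 -0.73498688]
shift [ 0.2  1.2 35.1] rot [ 0.002 -0.    -0.003]
```

Emit:
carry_out(
  increments=[
    [0, 1, 18, 0, 0, 0, 30],
    [0, 1, 34, 0, 0, 0, 30],
    [0, 1, 35, 0, 0, 0, 30],
    [0, 1, 35, 0, 0, 0, 56],
    [0, 1, 35, 0, 0, 0, 62],
    [0, 1, 35, 0, 0, 0, 65],
    [0, 1, 0, 0, 0, 0, 65],
    [0, 1, -55, 0, 0, 0, 65],
    [-60, 1, -80, 0, 0, 0, 70],
    [-120, 1, -80, 0, 0, 0, 70],
  ],
)

```text
time_s: 13.82
ee_pos: [0.4925, 0.23, 0.1373]
ee_rot: [0.678, 0.735, 0.002, 0.002]
contact_force: [0.7, -0.5, -0.3]
gripper_width: 0.0697
gripper_force: 0.0
```

```bash
cat >> h.py <<'E'
def deck(y,f):
    "white wax tops on deck seen by the scene camera"
    im,M=f;p=W(D,-5,y,42);r=blob(im,M,*proj(M,p),14,wh);q=onz(M,*r[0],.042);print('deck',D[1].inv().apply(q-D[0]).round(4),r[1])
E
python3 - <<'E'
from h import *
a,A=snap('scene','s4');b,B=snap('top','t4')
deck(70,(a,A));deck(70,(b,B));look(['c1','c2','r1','r2'],[('t',b,B),('s',a,A)])
for z in(.1,.006): rel([.5335,-.025,z],down(.081))
E
```

```text
deck [-0.005   0.0742  0.042 ] 390Traceback (most recent call last):
  File "<stdin>", line 3, in <module>
  File "h.py", line 52, in deck
    im,M=f;p=W(D,-5,y,42);r=blob(im,M,*proj(M,p),14,wh);q=onz(M,*r[0],.042);print('deck',D[1].inv().apply(q-D[0]).round(4),r[1])
                                                                 ~^^^
TypeError: 'NoneType' object is not subscriptable
```

Run:
```python
from h import *
look(['c1','c2','r1','r2'],[('t',*load('t4')),('s',*load('s4'))])
for z in(.1,.006): rel([.5335,-.025,z],down(.081))
```

```text
t c1 (array([ 0.5324, -0.0254]), 318)
t c2 (array([ 0.518 , -0.0936]), 328)
t r1 (array([ 0.4264, -0.0178]), 209)
t r2 (array([ 0.4273, -0.1085]), 214)
s c1 (array([ 0.5343, -0.0247]), 291)
s c2 (array([ 0.5198, -0.0933]), 267)
s r1 (array([ 0.4276, -0.0171]), 200)
s r2 (array([ 0.4288, -0.1078]), 184)
shift [-253.5   22.8   35.6] rot [ 0.002  0.001 -0.008]
shift [-253.3   22.7  129.6] rot [ 0.002  0.001 -0.008]
```

Emit:
carry_out(
  increments=[
    [-62, 6, 9, 0, 0, 0, 70],
    [-124, 12, 18, 0, 0, 0, 70],
    [-186, 18, 27, 0, 0, 0, 70],
    [-253, 23, 36, 0, 0, 0, 70],
    [-253, 23, 36, 0, 0, 0, 70],
    [-253, 23, 85, 0, 0, 0, 70],
    [-253, 23, 130, 0, 0, 0, 70],
    [-253, 23, 130, 0, 0, 0, 70],
    [-253, 23, 130, 0, 0, 0, 30],
    [-253, 23, 130, 0, 0, 0, 30],
  ],
)

```text
time_s: 15.18
ee_pos: [0.5354, -0.0201, 0.0069]
ee_rot: [0.679, 0.734, 0.001, 0.002]
contact_force: [1.7, 0.7, 3.0]
gripper_width: 0.0485
gripper_force: 52.4
```

Emit:
carry_out(
  increments=[
    [0, 0, 0, 0, 0, 0, 30],
    [0, 0, 0, 0, 0, 0, 30],
    [0, 0, -20, 0, 0, 0, 30],
  ],
)

```text
time_s: 15.55
ee_pos: [0.5332, -0.0198, 0.0246]
ee_rot: [0.679, 0.734, -0.0, -0.0]
contact_force: [-0.3, -0.2, -2.0]
gripper_width: 0.0483
gripper_force: 52.1
```

Run:
```python
from h import *
e,r,s=state();print(e,s['gripper_width'],s['gripper_force'])
for t in((-5,0,120),(-5,0,50),(-5,0,20)): rel(W(D,*t),down(.081))
```

```text
[ 0.53323473 -0.01975312  0.02456809] 0.048329620842724075 52.13530898094177
shift [302.7 -21.3 -95.3] rot [-0.001 -0.    -0.003]
shift [302.6 -21.3 -25.3] rot [-0.001 -0.    -0.003]
shift [302.6 -21.3   4.7] rot [-0.001 -0.    -0.003]
```

Emit:
carry_out(
  increments=[
    [0, 0, -50, 0, 0, 0, 30],
    [10, 0, -95, 0, 0, 0, 30],
    [70, -5, -95, 0, 0, 0, 30],
    [130, -10, -95, 0, 0, 0, 30],
    [190, -15, -95, 0, 0, 0, 30],
    [250, -20, -95, 0, 0, 0, 30],
    [303, -21, -95, 0, 0, 0, 30],
    [303, -21, -95, 0, 0, 0, 30],
    [303, -21, -50, 0, 0, 0, 30],
    [303, -21, -25, 0, 0, 0, 30],
  ],
)

```text
time_s: 16.8
ee_pos: [0.4887, 0.2797, 0.0481]
ee_rot: [0.679, 0.734, -0.0, -0.0]
contact_force: [-0.2, 0.6, -2.4]
gripper_width: 0.0486
gripper_force: 52.6
```

Run:
```python
from h import *
e,r,s=state();print(e,s['gripper_width'],s['gripper_force'],s['contact_force'])
rel(W(D,-5,0,20),down(.081))
```

```text
[0.48874001 0.27971627 0.04811287] 0.0485884873945162 52.5751930475235 [-0.15337154  0.56199835 -2.40445492]
shift [ 0.6 -0.3 28.1] rot [-0.001  0.001 -0.003]
```

Emit:
carry_out(
  increments=[
    [0, 0, 15, 0, 0, 0, 30],
    [0, 0, 28, 0, 0, 0, 30],
    [0, 0, 29, 0, 0, 0, 30],
    [0, 0, 29, 0, 0, 0, 56],
    [0, 0, 29, 0, 0, 0, 62],
    [0, 0, 29, 0, 0, 0, 65],
    [0, 0, 0, 0, 0, 0, 65],
    [0, 0, -55, 0, 0, 0, 65],
    [-60, 0, -90, 0, 0, 0, 70],
    [-120, 0, -90, 0, 0, 0, 70],
  ],
)

```text
time_s: 18.05
ee_pos: [0.4999, 0.164, 0.1426]
ee_rot: [0.678, 0.735, 0.002, 0.002]
contact_force: [0.7, -0.2, -0.4]
gripper_width: 0.0697
gripper_force: 0.0
```

Run:
```python
from h import *
a,A=snap('scene','s5');b,B=snap('top','t5')
look(['c2','r1','r2'],[('t',b,B),('s',a,A)])
deck(72,(a,A));deck(-5,(a,A))
for z in(.1,.006): rel([.519,-.0955,z],down(.081))
```

```text
t c2 (array([ 0.5181, -0.0934]), 327)
t r1 (array([ 0.4263, -0.0179]), 207)
t r2 (array([ 0.4274, -0.1086]), 212)
s c2 (array([ 0.5197, -0.0933]), 271)
s r1 (array([ 0.4279, -0.0171]), 201)
s r2 (array([ 0.4288, -0.1076]), 186)
deck [-0.0051  0.0744  0.042 ] 396
deck [-0.0035 -0.0054  0.042 ] 371
shift [-256.1    0.6   41. ] rot [ 0.003  0.002 -0.008]
shift [-256.     0.3  135. ] rot [ 0.003  0.002 -0.008]
```

Emit:
carry_out(
  increments=[
    [-62, 0, 9, 0, 0, 0, 70],
    [-124, 0, 18, 0, 0, 0, 70],
    [-186, 0, 27, 0, 0, 0, 70],
    [-257, 0, 41, 0, 0, 0, 70],
    [-257, 0, 41, 0, 0, 0, 70],
    [-257, 0, 41, 0, 0, 0, 70],
    [-257, 0, 85, 0, 0, 0, 70],
    [-257, 0, 135, 0, 0, 0, 70],
    [-257, 0, 135, 0, 0, 0, 70],
    [-257, 0, 135, 0, 0, 0, 30],
  ],
)

```text
time_s: 19.4
ee_pos: [0.5192, -0.0912, 0.0062]
ee_rot: [0.678, 0.735, 0.0, 0.001]
contact_force: [0.9, 0.1, 0.7]
gripper_width: 0.0529
gripper_force: 0.0
```

Emit:
carry_out(
  increments=[
    [0, 0, 0, 0, 0, 0, 30],
    [0, 0, 0, 0, 0, 0, 30],
    [0, 0, 0, 0, 0, 0, 30],
    [0, 0, -20, 0, 0, 0, 30],
  ],
)

```text
time_s: 19.9
ee_pos: [0.518, -0.0916, 0.0247]
ee_rot: [0.679, 0.734, -0.0, -0.0]
contact_force: [0.2, 0.1, -1.5]
gripper_width: 0.0483
gripper_force: 52.1
```

Run:
```python
from h import *
e,r,s=state();print(e,s['gripper_width'],s['gripper_force'])
for t in((-5,-72,130),(-5,-72,50),(-5,-72,20)): rel(W(D,*t),down(.081))
```

```text
[ 0.51796573 -0.09157193  0.02466449] 0.0482992742523803 52.08026826381683
shift [ 3.011e+02 -3.000e-01 -1.053e+02] rot [-0.    -0.    -0.003]
shift [ 3.01e+02 -2.00e-01 -2.53e+01] rot [-0.    -0.    -0.003]
shift [ 3.01e+02 -2.00e-01  4.70e+00] rot [-0.    -0.    -0.003]
```

Emit:
carry_out(
  increments=[
    [0, 0, -50, 0, 0, 0, 30],
    [10, 0, -105, 0, 0, 0, 30],
    [70, 0, -105, 0, 0, 0, 30],
    [130, 0, -105, 0, 0, 0, 30],
    [190, 0, -105, 0, 0, 0, 30],
    [250, 0, -105, 0, 0, 0, 30],
    [301, 0, -105, 0, 0, 0, 30],
    [301, 0, -105, 0, 0, 0, 30],
    [301, 0, -60, 0, 0, 0, 30],
    [301, 0, -25, 0, 0, 0, 30],
  ],
)

```text
time_s: 21.15
ee_pos: [0.4952, 0.2078, 0.0489]
ee_rot: [0.679, 0.734, 0.0, 0.001]
contact_force: [0.6, 0.1, -1.6]
gripper_width: 0.0485
gripper_force: 52.5
```

Run:
```python
from h import *
e,r,s=state();print(e,s['gripper_width'],s['gripper_force'],s['contact_force'])
rel(W(D,-5,-72,20),down(.081))
```

```text
[0.49519953 0.20775828 0.04888634] 0.04849124348110791 52.528921365737915 [ 0.56652939  0.12245484 -1.56413374]
shift [ 0.9 -0.9 28.9] rot [ 0.001  0.    -0.003]
```

Emit:
carry_out(
  increments=[
    [0, 0, 15, 0, 0, 0, 30],
    [0, 0, 28, 0, 0, 0, 30],
    [0, 0, 29, 0, 0, 0, 30],
    [0, 0, 29, 0, 0, 0, 56],
    [0, 0, 29, 0, 0, 0, 62],
    [0, 0, 29, 0, 0, 0, 65],
    [0, 0, 0, 0, 0, 0, 65],
    [0, 0, -55, 0, 0, 0, 65],
    [-60, 0, -90, 0, 0, 0, 60],
    [-120, -20, -90, 0, 0, 0.1, 60],
  ],
)

```text
time_s: 22.4
ee_pos: [0.4876, 0.0925, 0.1422]
ee_rot: [0.715, 0.699, 0.002, 0.002]
contact_force: [-0.5, -0.6, 0.4]
gripper_width: 0.06
gripper_force: 0.0
```

Run:
```python
from h import *
a,A=snap('scene','s6');b,B=snap('top','t6')
look(['r1','r2'],[('t',b,B),('s',a,A)])
for y in(73,-4,-72):deck(y,(a,A))
for z in(.1,.006): rel([.4275,-.0185,z],down(-.123))
```

```text
t r1 (array([ 0.4262, -0.018 ]), 203)
t r2 (array([ 0.4272, -0.1086]), 213)
s r1 (array([ 0.4294, -0.0211]), 139)
s r2 (array([ 0.4289, -0.1075]), 187)
deck [-0.005   0.0745  0.042 ] 397
deck [-0.0036 -0.0052  0.042 ] 371
deck [-0.0034 -0.0736  0.042 ] 328
shift [-109.3  -55.1   40.1] rot [0.002 0.001 0.094]
shift [-109.1  -55.3  134.1] rot [0.002 0.001 0.094]
```

All three candles sit on the deck near x'≈0, y'≈75/-5/-74. Refills next.

Emit:
carry_out(
  increments=[
    [-40, -20, 15, 0, 0, 0.05, 60],
    [-80, -40, 30, 0, 0, 0.094, 60],
    [-110, -55, 40, 0, 0, 0.094, 60],
    [-110, -55, 40, 0, 0, 0.094, 60],
    [-110, -55, 90, 0, 0, 0.094, 60],
    [-110, -55, 136, 0, 0, 0.094, 60],
    [-110, -55, 136, 0, 0, 0.094, 60],
    [-110, -55, 136, 0, 0, 0.094, 20],
    [-110, -55, 136, 0, 0, 0.094, 20],
    [-110, -55, 136, 0, 0, 0.094, 20],
  ],
  newtons=35,
)

```text
time_s: 23.75
ee_pos: [0.43, -0.0156, 0.0053]
ee_rot: [0.747, 0.665, 0.001, 0.002]
contact_force: [-0.8, 1.4, 7.7]
gripper_width: 0.0367
gripper_force: 35.6
```

Emit:
carry_out(
  increments=[
    [0, 0, 0, 0, 0, 0, 20],
    [0, 0, 0, 0, 0, 0, 20],
    [0, 0, -20, 0, 0, 0, 20],
  ],
)

```text
time_s: 24.12
ee_pos: [0.4281, -0.0152, 0.0235]
ee_rot: [0.747, 0.665, 0.0, 0.0]
contact_force: [0.7, -0.3, -0.5]
gripper_width: 0.0365
gripper_force: 35.2
```

Run:
```python
from h import *
e,r,s=state();print(e,s['gripper_width'],s['gripper_force'])
for t in((-8,35,130),(-8,35,25),(-8,35,18)): rel(W(BX,*t),down(-.123))
```

```text
[ 0.42814356 -0.01520601  0.0235079 ] 0.036453432947399694 35.15262722969055
shift [-253.4   59.8 -106.5] rot [0.    0.    0.007]
shift [-253.4   59.8   -1.5] rot [0.    0.    0.007]
shift [-253.4   59.8    5.5] rot [0.    0.    0.007]
```

Emit:
carry_out(
  increments=[
    [0, 0, -50, 0, 0, 0, 20],
    [-10, 5, -100, 0, 0, 0, 20],
    [-70, 15, -106, 0, 0, 0, 20],
    [-130, 30, -106, 0, 0, 0, 20],
    [-190, 45, -106, 0, 0, 0, 20],
    [-253, 60, -106, 0, 0, 0, 20],
    [-253, 60, -106, 0, 0, 0, 20],
    [-253, 60, -106, 0, 0, 0, 20],
    [-253, 60, -60, 0, 0, 0, 20],
    [-253, 60, -30, 0, 0, 0, 20],
  ],
)

```text
time_s: 25.38
ee_pos: [0.4586, -0.2719, 0.0521]
ee_rot: [0.746, 0.666, 0.0, 0.0]
contact_force: [-0.6, 0.1, 0.2]
gripper_width: 0.0368
gripper_force: 35.2
```

Run:
```python
from h import *
e,r,s=state();print(e,s['gripper_width'],s['gripper_force'],s['contact_force'])
rel(W(BX,-8,35,18),down(-.123))
```

```text
[ 0.45856673 -0.27186084  0.0521026 ] 0.03675626803759129 35.20427227020264 [-0.61518184  0.05789111  0.16265796]
shift [-1.9 -0.1 34.1] rot [0.    0.    0.009]
```

Emit:
carry_out(
  increments=[
    [-2, 0, 18, 0, 0, 0, 20],
    [-2, 0, 35, 0, 0, 0, 20],
    [-2, 0, 36, 0, 0, 0, 20],
    [-2, 0, 36, 0, 0, 0, 45],
    [-2, 0, 36, 0, 0, 0, 50],
    [-2, 0, 36, 0, 0, 0, 52],
    [-2, 0, 0, 0, 0, 0, 52],
    [-2, 0, -55, 0, 0, 0, 55],
    [40, 0, -80, 0, 0, 0, 60],
    [100, 0, -80, 0, 0, 0, 60],
  ],
)

```text
time_s: 26.62
ee_pos: [0.4714, -0.175, 0.1359]
ee_rot: [0.748, 0.664, 0.001, 0.003]
contact_force: [1.1, 1.2, -0.0]
gripper_width: 0.0598
gripper_force: 0.0
```

Run:
```python
from h import *
a,A=snap('scene','s7');b,B=snap('top','t7')
look(['r1','r2'],[('t',b,B),('s',a,A)])
for z in(.1,.004): rel([.428,-.110,z],down(-.123))
```

```text
t r1 None
t r2 None
s r1 None
s r2 (array([ 0.4281, -0.1093]), 166)
shift [ 55.  -49.1  33.8] rot [ 0.001 -0.001  0.011]
shift [ 54.9 -49.2 129.8] rot [ 0.001 -0.001  0.011]
```

Emit:
carry_out(
  increments=[
    [30, -25, 15, 0, 0, 0, 60],
    [55, -49, 34, 0, 0, 0, 60],
    [55, -49, 34, 0, 0, 0, 60],
    [55, -49, 80, 0, 0, 0, 60],
    [55, -49, 130, 0, 0, 0, 60],
    [55, -49, 130, 0, 0, 0, 60],
    [55, -49, 130, 0, 0, 0, 20],
    [55, -49, 130, 0, 0, 0, 20],
    [55, -49, 130, 0, 0, 0, 20],
    [55, -49, 130, 0, 0, 0, 20],
  ],
)

```text
time_s: 27.98
ee_pos: [0.4295, -0.1152, 0.0054]
ee_rot: [0.747, 0.665, 0.0, 0.002]
contact_force: [-0.5, -1.2, 7.9]
gripper_width: 0.0366
gripper_force: 35.6
```

Emit:
carry_out(
  increments=[
    [0, 0, 0, 0, 0, 0, 20],
    [0, 0, -20, 0, 0, 0, 20],
  ],
)

```text
time_s: 28.22
ee_pos: [0.4277, -0.114, 0.0235]
ee_rot: [0.747, 0.665, -0.0, 0.0]
contact_force: [0.1, 0.2, 0.3]
gripper_width: 0.0364
gripper_force: 35.2
```

Run:
```python
from h import *
e,r,s=state();print(e,s['gripper_width'],s['gripper_force'])
for t in((-8,-35,130),(-8,-35,16)): rel(W(BX,*t),down(-.123))
```

```text
[ 0.42773324 -0.11397392  0.02349756] 0.036389865173011356 35.18066704273224
shift [-225.2   48.3 -106.5] rot [0.    0.    0.007]
shift [-225.2   48.3    7.5] rot [0.    0.    0.007]
```

Emit:
carry_out(
  increments=[
    [0, 0, -50, 0, 0, 0, 20],
    [-10, 5, -100, 0, 0, 0, 20],
    [-60, 15, -106, 0, 0, 0, 20],
    [-115, 25, -106, 0, 0, 0, 20],
    [-170, 38, -106, 0, 0, 0, 20],
    [-225, 48, -106, 0, 0, 0, 20],
    [-225, 48, -106, 0, 0, 0, 20],
    [-225, 48, -106, 0, 0, 0, 20],
    [-225, 48, -60, 0, 0, 0, 20],
    [-225, 48, -30, 0, 0, 0, 20],
  ],
)

```text
time_s: 29.48
ee_pos: [0.4495, -0.3415, 0.0521]
ee_rot: [0.746, 0.666, 0.0, 0.0]
contact_force: [0.6, 0.3, -0.9]
gripper_width: 0.0362
gripper_force: 35.3
```

Run:
```python
from h import *
e,r,s=state();print(e,s['gripper_width'],s['gripper_force'],s['contact_force'])
rel(W(BX,-8,-35,16),down(-.123))
```

```text
[ 0.4495334  -0.34147563  0.05214295] 0.03623052349019893 35.25350332260132 [ 0.58860775  0.32249767 -0.88453599]
shift [-1.7  0.3 36.1] rot [0.    0.    0.009]
```

Release, then retreat up and out to the left at a height clear of the lid.

Emit:
carry_out(
  increments=[
    [-2, 0, 18, 0, 0, 0, 20],
    [-2, 0, 35, 0, 0, 0, 20],
    [-2, 0, 36, 0, 0, 0, 20],
    [-2, 0, 36, 0, 0, 0, 45],
    [-2, 0, 36, 0, 0, 0, 50],
    [-2, 0, 36, 0, 0, 0, 52],
    [-2, 0, 0, 0, 0, 0, 52],
    [-2, 0, -55, 0, 0, 0, 52],
    [50, 0, -100, 0, 0, 0, 30],
    [110, 0, -150, 0, 0, 0, 0],
  ],
)

```text
time_s: 30.72
ee_pos: [0.4601, -0.2496, 0.1906]
ee_rot: [0.747, 0.664, 0.0, 0.001]
contact_force: [0.6, 0.3, -0.7]
gripper_width: 0.0164
gripper_force: 0.0
```

Emit:
carry_out(
  increments=[
    [60, 0, -20, 0, 0, 0, 0],
    [120, 0, -40, 0, 0, 0, 0],
    [150, 0, -40, 0, 0, 0, 0],
    [150, 0, -40, 0, 0, 0, 0],
  ],
)

```text
time_s: 31.22
ee_pos: [0.4779, -0.0996, 0.2296]
ee_rot: [0.746, 0.666, 0.0, 0.001]
contact_force: [0.2, -0.5, 0.1]
gripper_width: 0.0002
gripper_force: 0.0
```

Run:
```python
from h import *
a,A=snap('scene','s8');b,B=snap('top','t8')
x=cv2.resize(b[100:300,340:500],(480,600),interpolation=2);y=cv2.resize(a[60:200,130:280],(320,299),interpolation=2);y2=cv2.resize(a[180:360,320:490],(320,301),interpolation=2)
cv2.imwrite('pics/c3.png',np.clip(np.hstack([x,np.vstack([y,y2])])*1.6,0,255).astype(np.uint8))
for q in(1.7,1.8,1.85,1.9):print(q,[((proj(B,W(BX,75-150*np.cos(q),s,60.5+150*np.sin(q)))-(340,100))*3).round(0).tolist() for s in(80,-80)])
for y in(73,-4,-72):deck(y,(a,A))
print(state()[0])
```

```text
1.7 [[147.0, 299.0], [375.0, 328.0]]
1.8 [[149.0, 279.0], [375.0, 308.0]]
1.85 [[149.0, 270.0], [375.0, 299.0]]
1.9 [[149.0, 261.0], [375.0, 289.0]]
deck [-0.0051  0.0746  0.042 ] 395
deck [-0.0231 -0.0201  0.042 ] 99
deck [-0.0037 -0.075   0.042 ] 348
[ 0.47754328 -0.10154419  0.22886558]
```

View pics/c3.png

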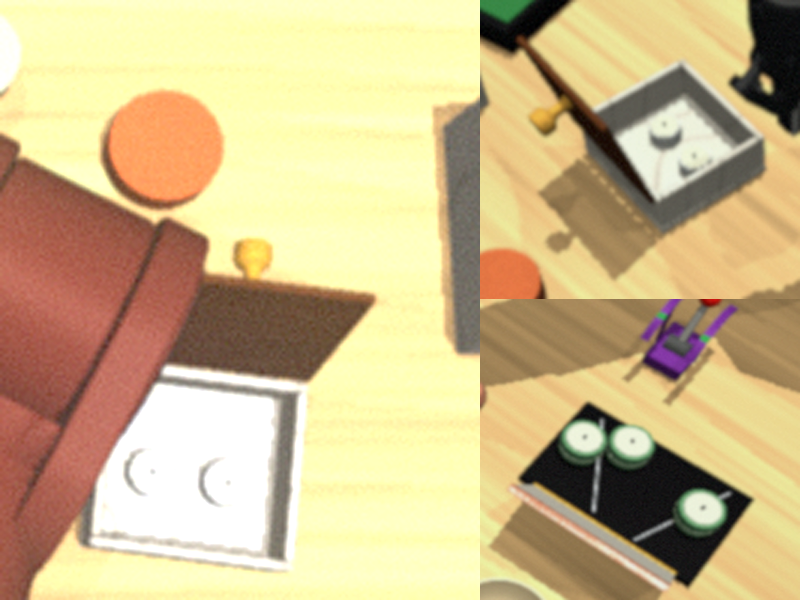

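Both refills are in the box at crop (150,470) and (222,482). The middle candle was knocked to crop (632,442), beside the right one. I'll check its position and the lid geometry.

Run:
```python
from h import *
a,A=load('s8')
for uv in[(400.75,265.5),((585-480)*170/320+320,(439-299)*180/301+180),((701-480)*170/320+320,(509-299)*180/301+180)]:
    r=blob(a,A,*uv,11,wh);print((D[1].inv().apply(onz(A,*r[0],.042)-D[0])*1000).round(1),r[1])
print([(v,tuple(map(int,a[v,359]))) for v in range(306,318)])
Rt=down(-.123)
P=[]
for t in((150,40,230),(150,40,190)): P.append(W(BX,*t))
rel(W(BX,165,40,270),Rt);
for p in P: rel(p,Rt)
```

```text
[-32.2 -31.3  42. ] 342
[ -3.5 -74.8  42. ] 342
[-4.3 73.2 42. ] 360
[(306, (79, 93, 117)), (307, (79, 97, 131)), (308, (83, 103, 139)), (309, (94, 113, 144)), (310, (106, 123, 143)), (311, (107, 124, 139)), (312, (87, 106, 124)), (313, (65, 87, 106)), (314, (51, 75, 94)), (315, (48, 74, 91)), (316, (49, 75, 91)), (317, (48, 74, 90))]
shift [-169.7  173.7  -41. ] rot [0.    0.001 0.008]
shift [-169.5  158.7   -1. ] rot [0.    0.001 0.008]
shift [-169.5  158.7   39. ] rot [0.    0.001 0.008]
```

Emit:
carry_out(
  increments=[
    [0, 60, -41, 0, 0, 0, 0],
    [0, 120, -41, 0, 0, 0, 0],
    [-20, 174, -41, 0, 0, 0, 0],
    [-75, 174, -41, 0, 0, 0, 0],
    [-130, 174, -41, 0, 0, 0, 0],
    [-170, 174, -41, 0, 0, 0, 0],
    [-170, 174, -41, 0, 0, 0, 0],
    [-170, 160, 0, 0, 0, 0, 0],
    [-170, 160, 44, 0, 0, 0, 0],
    [-170, 160, 44, 0, 0, 0, 0],
  ],
)

```text
time_s: 32.58
ee_pos: [0.6145, -0.2875, 0.1806]
ee_rot: [0.747, 0.665, -0.001, -0.004]
contact_force: [-0.5, 0.7, 0.0]
gripper_width: -0.0001
gripper_force: 0.0
```

Run:
```python
from h import *
e,r,s=state();print((BX[1].inv().apply(e-BX[0])*1000).round(1),s['contact_force'])
rel(W(BX,97,40,190),down(-.123))
```

```text
[148.7  40.6 180.6] [-0.52124209  0.66119579  0.04748965]
shift [ -0.2 -51.8  -9.1] rot [-0.006 -0.004  0.006]
```

Emit:
carry_out(
  increments=[
    [0, -10, 0, 0, 0, 0, 0],
    [0, -20, -1, 0, 0, 0, 0],
    [0, -31, -2, 0, 0, 0, 0],
    [0, -42, -4, 0, 0, 0, 0],
    [0, -53, -5, 0, 0, 0, 0],
    [0, -69, -5, 0, 0, 0, 0],
    [0, -84, -4, 0, 0, 0, 0],
    [0, -99, 0, 0, 0, 0, 0],
    [0, -114, 6, 0, 0, 0, 0],
    [0, -128, 13, 0, 0, 0, 0],
  ],
)

```text
time_s: 33.83
ee_pos: [0.4884, -0.2736, 0.1716]
ee_rot: [0.747, 0.665, -0.0, -0.0]
contact_force: [1.1, -0.8, 1.6]
gripper_width: -0.0001
gripper_force: 0.8
```

Run:
```python
from h import *
e,r,s=state();print((BX[1].inv().apply(e-BX[0])*1000).round(1),s['contact_force'])
a,A=snap('scene','s9');cv2.imwrite('pics/c4.png',np.clip(cv2.resize(a[40:220,90:310],(660,540),interpolation=2)*1.5,0,255).astype(np.uint8))
```

```text
[ 21.9  38.9 171.6] [ 1.07577606 -0.75434038  1.61985366]
```

View pics/c4.png

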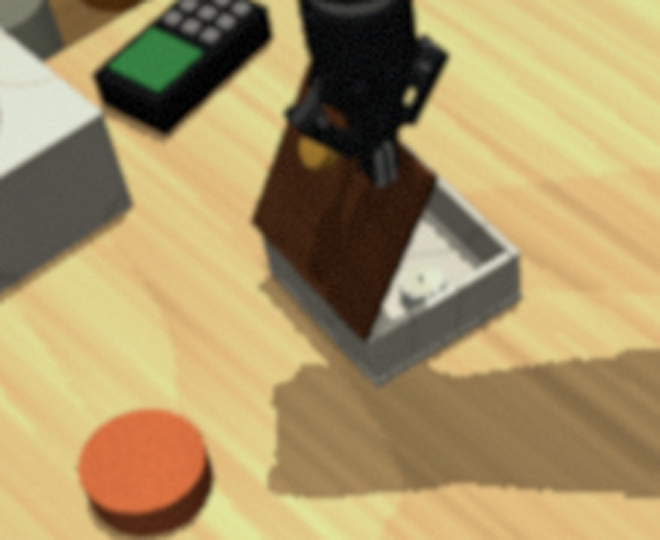

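Emit:
carry_out(
  increments=[
    [0, -13, 9, 0, 0, 0, 0],
    [0, -25, 19, 0, 0, 0, 0],
    [0, -35, 30, 0, 0, 0, 0],
    [0, -44, 43, 0, 0, 0, 0],
    [0, -51, 57, 0, 0, 0, 0],
    [0, -57, 71, 0, 0, 0, 0],
    [0, -61, 84, 0, 0, 0, 0],
    [0, -62, 92, 0, 0, 0, 0],
    [0, -62, 98, 0, 0, 0, 0],
    [0, -62, 101, 0, 0, 0, 0],
  ],
)

```text
time_s: 35.12
ee_pos: [0.428, -0.2667, 0.0705]
ee_rot: [0.747, 0.665, -0.0, -0.0]
contact_force: [-1.2, 0.5, 1.7]
gripper_width: -0.0003
gripper_force: 0.4
```

Emit:
carry_out(
  increments=[
    [0, 0, 2, 0, 0, 0, 0],
    [0, 0, 3, 0, 0, 0, 0],
    [0, 0, 3, 0, 0, 0, 0],
  ],
)

```text
time_s: 35.5
ee_pos: [0.4282, -0.2668, 0.0685]
ee_rot: [0.747, 0.665, -0.0, 0.0]
contact_force: [-1.8, 2.0, 5.2]
gripper_width: -0.0
gripper_force: 2.9
```

Emit:
carry_out(
  increments=[
    [0, 0, 1, 0, 0, 0, 0],
    [0, 0, 1, 0, 0, 0, 0],
    [0, 0, 1, 0, 0, 0, 0],
    [0, 0, -10, 0, 0, 0, 0],
    [0, 0, -60, 0, 0, 0, 0],
    [0, 0, -120, 0, 0, 0, 0],
    [0, 0, -180, 0, 0, 0, 0],
    [60, 0, -180, 0, 0, 0, 0],
    [120, 0, -180, 0, 0, 0, 0],
    [180, 0, -180, 0, 0, 0, 0],
  ],
)

```text
time_s: 36.75
ee_pos: [0.449, -0.0864, 0.2485]
ee_rot: [0.747, 0.665, 0.0, 0.001]
contact_force: [1.6, 0.5, -0.6]
gripper_width: 0.0004
gripper_force: 0.0
```

Run:
```python
from h import *
a,A=snap('scene','s10');b,B=snap('top','t10');print(state()[2]['contact_force'])
cv2.imwrite('pics/c5.png',np.clip(np.vstack([np.hstack([cv2.resize(a[60:240,110:310],(400,360),interpolation=2),cv2.resize(a[180:360,300:500],(400,360),interpolation=2)]),np.hstack([cv2.resize(a[180:290,200:360],(400,240)),cv2.resize(b[100:300,350:480],(160,240)),cv2.resize(b[90:210,105:225],(240,240))])])*1.5,0,255).astype(np.uint8))
t=W(DM,23.6,0,98);x=blob(b,B,*proj(B,t),14,red);y=blob(a,A,*proj(A,t),14,red);print(x,y,proj(A,t))
print([(v,tuple(map(int,a[v,359]))) for v in range(306,318)])
e=np.array([proj(A,W(BX,-75,s,60.5+h)) for s in(80,-80) for h in(0,8)]);print(((e-(110,60))*2).round(0).tolist())
for u,v,y in((0,0,(-32,-31)),(0,0,(-3.5,-75)),(0,0,(-4.5,73))):
    r=blob(a,A,*proj(A,W(D,*y,42)),11,wh);print((D[1].inv().apply(onz(A,*r[0],.042)-D[0])*1000).round(1),r[1])
```

```text
[ 0.26614639  0.0247119  -0.41869159]
(array([271.83333333, 150.        ]), np.int32(48)) (array([236.40776699, 256.89320388]), np.int32(103)) [236.18100361 256.96414705]
[(306, (79, 93, 116)), (307, (77, 96, 129)), (308, (83, 102, 139)), (309, (92, 112, 143)), (310, (105, 123, 143)), (311, (105, 122, 137)), (312, (87, 105, 123)), (313, (62, 83, 104)), (314, (52, 76, 94)), (315, (49, 74, 91)), (316, (47, 73, 90)), (317, (49, 74, 91))]
[[307.0, 126.0], [307.0, 121.0], [230.0, 52.0], [229.0, 47.0]]
[-32.3 -31.8  42. ] 336
[ -3.7 -75.   42. ] 343
[-4.8 72.5 42. ] 354
```

View pics/c5.png

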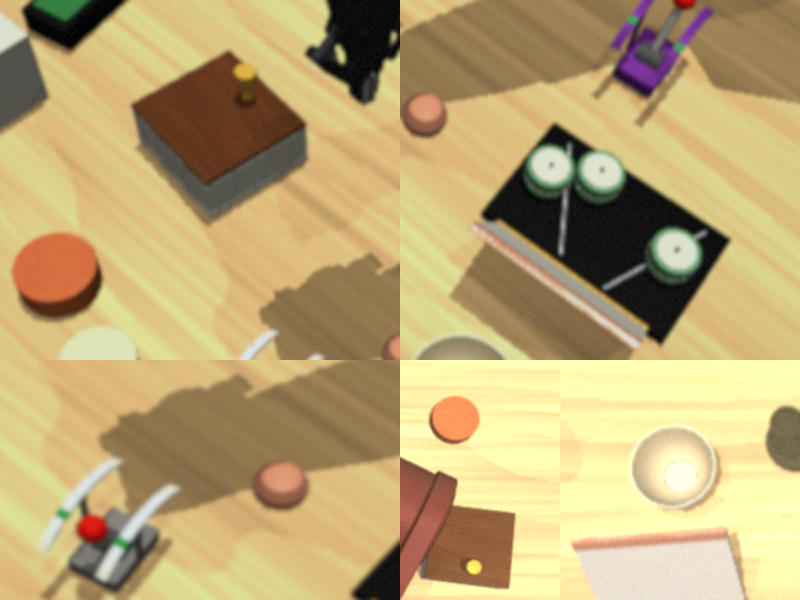

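The lid is flush at crop (305,123) and (229,51). The three candles, dimmer and backboard are in place, and the bystanders look untouched. Handing in.

```bash
python3 -c "
from station import manip
print(manip.close_job())"
```

```text
the job is handed in; nothing more can be done
None
```

I handed the job in, and the interface returned no verdict: the backboard leans back at about 2.08 rad, all three candles stand on the deck (one was knocked aside mid-run but stayed within limits), both refills are in the box with the lid shut, and the dimmer is at about 0.90 rad.

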